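# Switch the ball feeder over to its other grinding jar

## Robot

A 7-joint arm with a two-finger parallel gripper is mounted at the origin on the work surface. World frame = base frame: x ahead of the robot, y to its left, z up, the work surface at z = 0. Lengths are in m, angles in degrees, forces in N, time in s.
With the tool pointing down it reaches from about 0.425 to 0.875 m from the base axis. Payload 8.4 kg.
Tool frame: the origin (TCP) lies between the finger pads; the fingertips stand 17 mm ahead of it and the grasp point (between the pads) lies 2 mm behind it; z points along the fingers, y is the direction in which the jaws open and shut (so a half turn about z gives the same grasp; the last joint's range is limited). The gripper opens to 85 mm and grips with 20 to 120 N. Pads are 22 mm wide; open, the fingers measure 114 mm over their backs; the gripper's body (76 mm by 85 mm) begins 54 mm behind the grasp point. The pads swing forward as they close: fully open they stand 13 mm farther back than shut.
Start: joints at [64.16, 19.091, 2.286, 83.961, -0.768, 76.965, -3.352], TCP at [0.224, -0.61, 0.222] pointing down, gripper open.
Joint ranges: [-147.57, 147.57], [-21.85, 119.76], [-74.77, 79.35], [14.55, 137.4], [-85.83, 265.84], [4.83, 119.75], [-152.11, 152.11]. Speed limits (degrees/s): [127.2, 127.2, 159.86, 159.86, 180, 180, 180].

## Interface

Orientations are given as [roll, pitch, yaw] about the fixed x, y, z axes, in that order (R = Rz(yaw) Ry(pitch) Rx(roll)).
In Python, from plant import robot gives the robot as it stands. The module is installed in compiled form; this text tells all that it offers.
- The arm moves only by the tool step_arm, never from a script. Its argument "motion" is one flat list of numbers, 6 for each row, row after row: the shift along the tool's x, y, z normalised to -1 to 1, where 1 is 0.4 m, then the turn, a rotation vector about the tool's x, y, z normalised to -1 to 1, where 1 is 1.5 rad. In form: [x, y, z, ax, ay, az, x, y, z, ax, ay, az, ...]. A call has 1 to 5 rows; each row shifts and turns the pose as measured when the row begins, along the tool's axes as they then stand; what a row does not reach is not made up. A row lasts 1/12 s, in which the tool goes at most 41.7 mm and 7.16 degrees, less where a joint would pass 70% of its speed; a pose out of reach is approached as far as the arm can. A call with a number of a shift or a turn outside -1 to 1 is refused whole. A call with a gripper value outside its range is refused whole. "fingers" is the closure, from -1 (fully open) to 1 (shut), so that 0 is half open, set as the call begins (left out, the last holds). The fingers move at their own pace and stop on an object; the grip force is fixed at half the most. Time passes only in rows, so rows that do not move let the fingers close. It gives the time, the measured TCP pose, the force and the opening at its end, in the units of the state.
- robot.get_state(): the state, without advancing time (a new reading comes with each control period).
- robot.capture(name): name is "side" or "top"; returns the picture (420x560x3 uint8, red, green, blue); there is no depth.
- robot.get_calibration(name): a dict with "fx", "fy", "cx", "cy" (pixels), "R" (3x3) and "t" (3): a world point X has camera coordinates R X + t. Camera axes: x right, y down, z forward; pixel columns grow to the right and rows downward; lengths in m; the calibration is good to about 2 mm. A picture is of the moment at which its call begins. get_calibration takes no time and is no camera call.
- robot.close_job(): hands the job in, once; it reports no verdict.
The state is a dict: "t": time; "qpos": joint angles; "joint_velocities": joint speeds; "effort": joint torques, N m; "tcp_pos": TCP position; "ee_rot": TCP orientation; "wrist_force": force on the tool from outside, world axes, zero at the start; "wrist_torque": the same for the moment, N m; "finger_gap": opening from 0.0 (shut) to 1.0 (fully open).
Only numpy, scipy, OpenCV 4.12 (cv2) and the standard library are available. Lean on these libraries where they do the work, as an engineer would, in place of code of your own. Each camera call takes 0.05 s, during which the arm holds its last target.

## Task

The ball feeder is set for the wrong grinding jar. First rock its seesaw gate over by pressing down the tab on its raised end, then push the stop's post along its slide, all the way to its far end, so that the three steel balls roll down the other chute into the jar on the side you pressed. Do not touch the balls, and leave everything else standing where it is.

Things in the scene. Friction and masses are not known exactly. Their poses are not given: they have to be found in the camera images.
- feeder: Fixed ball feeder of white and bare metal on a white base plate 230 x 420 x 12 mm. Origin on the table straight below the middle of the seesaw's pivot; +z up, +x from the feed lane across the pivot to the press tabs (roughly away from the robot), +y the feeder's left. Offsets and heights in the other entries are in this frame, in mm.
- lane_end (a point): Middle of the feed lane's floor at the foot of its walls, at x -37, height 140 (a bare lip goes on to the seesaw). The lane is an open trough, 30 wide inside, walls 22 high, along y = 0, rising from here away from the seesaw to x -160, height 155. The balls queue in it against the stop; once freed they drop on the middle of the seesaw and roll to its low end.
- pivot (a point): Middle of the seesaw's pivot, height 118, axis along x. The seesaw is a white trough 170 long (along y), 34 wide; the wall on its tab side is 38 high and carries in the middle a steel weight on a stem (top at height 187, within 35 of the middle), which makes it fall to one side or the other past level.
- chute_left (a point): Lip of the left chute's floor, 130 towards +y, height 72: an open metal lane from the seesaw's left end (y 75) to an opening above the left jar (y 130 to 174). Its walls lie within 20 of the line x = 0 and are at most 115 high.
- chute_right (a point): The same of the right chute, towards -y.
- seesaw (a joint): Tilt of the seesaw gate (rad), -0.30 to +0.30; its weight keeps it at either end, where it starts. Positive: left (+y) end up, right end down, balls would go to the right jar; negative: the reverse. Pressing the raised tab down takes about 0.3 to 0.6 N; past level it falls over by itself.
- tab_left (a point): Middle of the top face of the seesaw's left press tab, a flat plate 34 x 34 x 5 mm on the side away from the feed lane: 45 towards +x and 100 towards +y of the pivot, 10.5 above it when level. About 157 high with this end up, 98 with it down; below it is only the base plate.
- tab_right (a point): The same of the right press tab, 100 towards -y.
- stop (a joint): Position of the stop plate on its slide (m): near 0 it blocks the feed lane; it slides towards the feeder's +y to its end at 0.045 (fully open). It stays where it is left; sliding it takes about 1 to 2 N.
- post_top (a point): Middle of the top of the stop's upright round finger post, 12 mm diameter, at x -33.5, top 224 high, free from height 188 up. Its y is 14 plus the stop's position. Its steel guide bar lies below (top at 183, y -49 to 94), and so do the balls (tops at height 166 to 172).
- jar_left_in (a point): Middle of the inner floor of the left grinding jar, a fixed open steel pot, 35 mm inner radius, 50 mm high, below the left chute's opening, 152 towards +y.
- jar_right_in (a point): The same of the right grinding jar, 152 towards -y.
- ball1_center (a point): Centre of a steel ball of 24 mm diameter, 57 g, number 1 in the queue (1 lies against the stop).
- ball2_center (a point): Centre of a steel ball of 24 mm diameter, 57 g, number 2 in the queue (1 lies against the stop).
- ball3_center (a point): Centre of a steel ball of 24 mm diameter, 57 g, number 3 in the queue (1 lies against the stop).
- vial: Small glass vial with a cap, 22 mm diameter, 45 mm high, standing on the feeder's base plate on the robot's side; origin under its foot. To be left alone.
- jar_lid: Steel jar lid, 74 mm diameter, 22 mm high with its knob, lying on the feeder's base plate on the robot's side; origin under its middle. To be left alone.
- amber1: Amber reagent bottle, 46 mm diameter, 85 mm high, beyond the feeder; origin under its foot. To be left alone.
- amber2: Amber reagent bottle, 38 mm diameter, 70 mm high, beyond the feeder; origin under its foot. To be left alone.
- tip_box: White box of pipette tips, 82 x 120 x 66 mm, to the right of the feeder; origin under its middle. To be left alone.
- tube_rack: White tube rack with clear tubes, 50 x 160 x 87 mm, to the right of the feeder; origin under its middle. To be left alone.
- pipette: Pipette lying to the left of the feeder, 220 mm long, 28 mm high; origin under its body. To be left alone.
- spatula: Small spoon-shaped spatula, 160 mm long, lying to the left of the feeder; origin under its middle. To be left alone.

How it is judged (in metres and radians):
On the way, in this order (a step that is already met when the one before it is completed fails the run):
1. the seesaw gate is rocked over to its other side (distance of tab_left from where it was at the start of the episode above 0.036 m and (value of joint seesaw above 0.25 rad or value of joint seesaw below -0.25 rad) and value of joint stop below 0.012 m), for 0.2 s.
2. the stop is pushed to the far end of its slide (value of joint stop above 0.036 m), for 0.2 s.
At the end, for the whole second after the job is handed in: The seesaw rests on the other side from where it began (tilt beyond 0.25 rad), the stop is open (at least 36 of 45 mm), and all three balls lie still inside the jar at the seesaw's low end (distance of tab_left from where it was at the start of the episode above 0.036 m and value of joint stop above 0.036 m and linear speed of each of ball1, ball2, ball3 below 0.1 m/s and ((value of joint seesaw above 0.25 rad and horizontal distance between each of ball1_center, ball2_center, ball3_center and jar_right_in below 0.034 m and height (world z) of each of ball1_center, ball2_center, ball3_center below 0.062 m) or (value of joint seesaw below -0.25 rad and horizontal distance between each of ball1_center, ball2_center, ball3_center and jar_left_in below 0.034 m and height (world z) of each of ball1_center, ball2_center, ball3_center below 0.062 m))); the robot touches nothing.
It fails at once if the robot touches a ball (contact force between any of the arm, the fingers and ball1 above 0.3 N or contact force between any of the arm, the fingers and ball2 above 0.3 N or contact force between any of the arm, the fingers and ball3 above 0.3 N).
It fails at once if a ball is lifted (height (world z) of any of ball1_center, ball2_center, ball3_center above 0.19 m).
It fails at once if a bystander is moved, tipped or lifted (distance of any of vial, jar_lid, amber1, amber2, tip_box, tube_rack, pipette, spatula from where it was at the start of the episode above 0.02 m or angle between any of vial, jar_lid, amber1, amber2, tip_box, tube_rack, pipette, spatula's own z axis and vertical above 0.35 rad).
It also fails if it takes over 48 s, if anything falls off the work surface, if the arm or the gripper's body presses on something with over 40 N, if the wrist force passes 120 N, or if a joint passes its speed limit or range.

## Working session

There is one attempt and no reset: what is moved stays moved. The work goes in short steps, Python scripts to look and compute and a tool call to move; the robot and the scene stay as the last step left them, time stands still between calls to the robot, and variables do not carry over. Pictures are saved under pics/ and viewed, and the job is handed in when it is done.

Besides the shell and the picture viewer there is one more tool, called by a JSON object that holds its "fn" and its "kwargs", one argument or row to a line. step_arm: Moves the arm, as the interface text tells. Its arguments: {"type":"object","properties":{"motion":{"type":"array"},"fingers":{"type":"number"}},"required":["motion"]}

```bash
mkdir -p pics && python3 - <<'E'
from plant import robot
import cv2
for n in("side","top"):
    im=robot.capture(n); cv2.imwrite(f"pics/{n}0.png",im[:,:,::-1]); c=robot.get_calibration(n); print(n,c)
print(robot.get_state())
E
```

```text
side {'fx': 422.7841029205223, 'fy': 422.7841029205223, 'cx': 282.4253805259165, 'cy': 214.33062573815994, 'R': array([[-0.85732056, -0.51448897, -0.0173942 ],
       [-0.34678928,  0.60218552, -0.71910346],
       [ 0.38044533, -0.61047006, -0.69468529]]), 't': array([0.52993066, 0.32663174, 1.03376544])}
top {'fx': 466.12941791723387, 'fy': 466.12941791723387, 'cx': 285.16254512330903, 'cy': 212.961060751957, 'R': array([[-3.85891830e-04, -9.99820726e-01,  1.89305821e-02],
       [-9.85393517e-01, -2.84354570e-03, -1.70268997e-01],
       [ 1.70292302e-01, -1.87197783e-02, -9.85215764e-01]]), 't': array([-0.00898009,  0.60530159,  1.68177447])}
{'t': 0.1, 'qpos': array([64.16091844, 19.1298159 ,  2.28346104, 84.00407413, -0.76690523,
       76.96583361, -3.35103369]), 'joint_velocities': array([ 0.03391422, -0.09789939, -0.08976249, -0.10889893, -0.05305984,
        0.02218505, -0.06704937]), 'effort': array([ 5.11667255e-03, -6.60018325e+01,  1.37118090e+00, -4.06479049e+01,
        1.73092604e-02,  8.92784272e-03, -1.07902958e-04]), 'tcp_pos': array([ 0.22380829, -0.60981293,  0.22080258]), 'ee_rot': array([-1.79915720e+02,  6.18285499e-03,  2.01564907e+01]), 'wrist_force': array([-0.64068155, -0.14308076,  0.52491074]), 'wrist_torque': array([ 0.02643587, -0.0502311 , -0.02463785]), 'finger_gap': 0.9973745036641047}
```

View pics/side0.png

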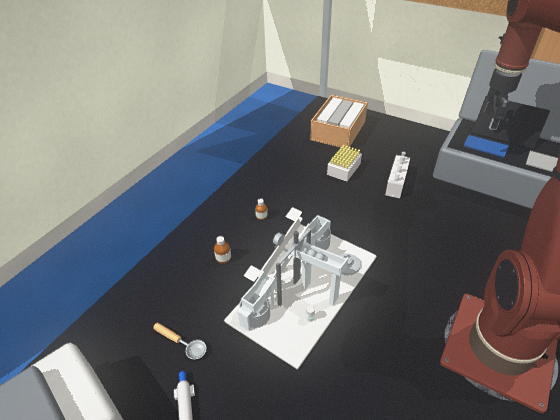

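View pics/top0.png

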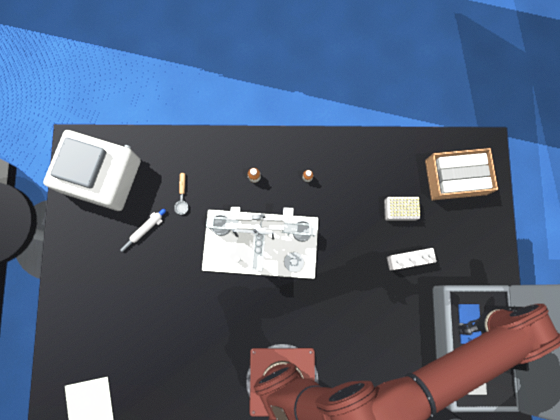

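```bash
python3 - <<'E'
import cv2
a=cv2.imread("pics/side0.png")[190:370,215:385]; cv2.imwrite("pics/sidez.png",cv2.resize(a,None,fx=3.3,fy=3.3,interpolation=cv2.INTER_CUBIC))
a=cv2.imread("pics/top0.png")[195:290,190:335]; cv2.imwrite("pics/topz.png",cv2.resize(a,None,fx=5.5,fy=5.5,interpolation=cv2.INTER_CUBIC))
E
```

```text
(no output)
```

View pics/sidez.png

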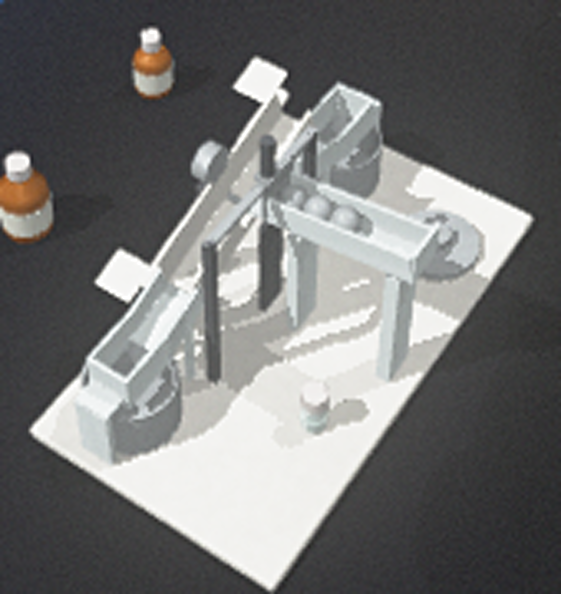

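View pics/topz.png

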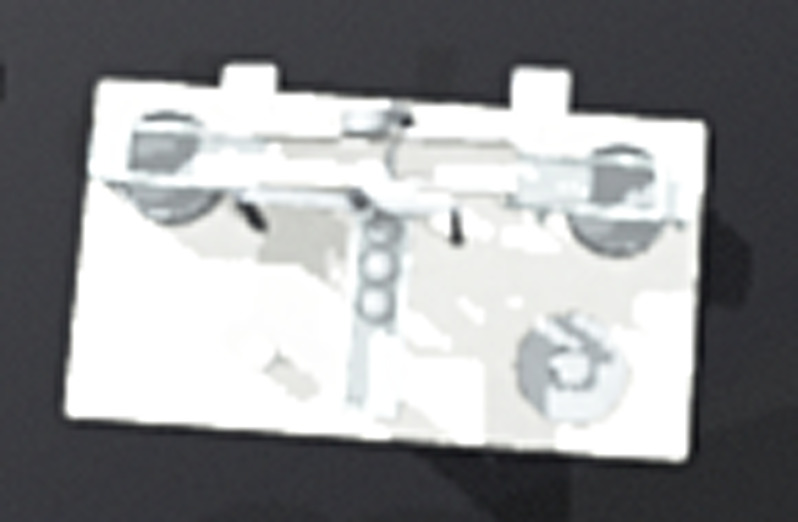

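```bash
cat > fit.py <<'E'
import numpy as np
from scipy.optimize import least_squares
from plant import robot
C={n:robot.get_calibration(n) for n in("side","top")}
def proj(n,X):
    c=C[n];p=c["R"]@X+c["t"];return np.array([c["fx"]*p[0]/p[2]+c["cx"],c["fy"]*p[1]/p[2]+c["cy"]])
def T(u,v): return np.array([190+(u+.5)/5.5-.5,195+(v+.5)/5.5-.5])
def S(u,v): return np.array([215+(u+.5)/3.3-.5,190+(v+.5)/3.3-.5])
def world(p,f):
    c,s=np.cos(p[2]),np.sin(p[2]);return np.array([p[0]+c*f[0]-s*f[1],p[1]+s*f[0]+c*f[1],f[2]])
def obs(p,a):
    b=p[3]
    def tab(s,dx=0,dy=0):
        y=s*.1+dy; z=.0105
        return [.045+dx, y*np.cos(a)-z*np.sin(a), .118+z*np.cos(a)+y*np.sin(a)]
    P=lambda sx,sy:[b+sx*.115,sy*.21,.012]
    h=.017
    return [("top",P(1,1),T(97,78)),("top",P(1,-1),T(706,120)),("top",P(-1,-1),T(688,460)),("top",P(-1,1),T(65,418)),
    ("side",P(1,1),S(32,432)),("side",P(-1,-1),S(532,215)),("side",P(-1,1),S(272,590)),
    ("top",tab(1,h,h),T(224,64)),("top",tab(1,h,-h),T(279,66)),("top",tab(-1,h,h),T(513,68)),("top",tab(-1,h,-h),T(571,70)),
    ("side",tab(-1),S(261,79)),("side",tab(1),S(127,275)),("side",[-.0335,.014+p[4],.224],S(267,138))]
if __name__=="__main__":
  for a in(.3,-.3):
    f=lambda p:np.concatenate([proj(n,world(p,x))-u for n,x,u in obs(p,a)])
    r=least_squares(f,[.6,0,0,0,0],loss="soft_l1",x_scale=[.01]*5);print(a,r.x,r.cost,"\n",f(r.x).reshape(-1,2).round(1).tolist())
    for k,v in dict(tabL=[.045,.1,.157],tabR=[.045,-.1,.157],post=[-.0335,.014,.224]).items(): print(k,world(r.x,v).round(4),proj("top",world(r.x,v)).round(1))
E
python3 fit.py
```

```text
0.3 [ 0.55128925  0.08052486 -0.05949415 -0.05436364 -0.00227251] 40.18554467043649 
 [[0.2, 0.8], [-0.3, -0.0], [0.1, -1.0], [0.6, -0.2], [-1.4, 0.3], [0.1, -0.2], [1.1, 0.1], [-0.1, -2.9], [-0.6, -2.1], [1.8, 2.8], [0.1, 3.4], [0.2, 14.3], [-1.4, -15.5], [0.6, 0.5]]
tabL [0.6022 0.1777 0.157 ] [232.5 208.6]
tabR [ 0.5903 -0.022   0.157 ] [289.7 212.1]
post [0.5187 0.0965 0.224 ] [254.6 229.8]
-0.3 [ 0.55176192  0.07931197 -0.06681121 -0.05524637 -0.00150505] 3.855809610069282 
 [[0.6, 0.6], [0.1, 0.5], [0.0, -0.5], [0.6, -0.5], [-1.3, -0.4], [0.6, 0.1], [0.6, -0.2], [0.5, 0.3], [-0.8, 0.0], [0.7, 0.2], [-0.5, -0.0], [-0.7, 0.4], [-1.3, 0.3], [0.4, 0.4]]
tabL [0.6033 0.1761 0.157 ] [232.9 208.2]
tabR [ 0.59   -0.0235  0.157 ] [290.1 212.2]
post [0.5193 0.0955 0.224 ] [254.9 229.6]
```

{"fn": "step_arm", "kwargs": {
  "motion": [0,0,-0.08,0,0,0,0,0,-0.08,0,0,0.08,0,0,-0.08,0,0,0.08,0,0,-0.08,0,0,0.08,0,0,0,0,0,0.04],
  "fingers": 1
}}

```text
t: 0.52
tcp_pos: [0.2227, -0.6076, 0.3482]
ee_rot: [-179.3, 0.4, -4.8]
wrist_force: [-0.3, -0.7, 0.7]
finger_gap: 0.299
```

```bash
cat > go.py <<'E'
import sys,numpy as np
from plant import robot
from scipy.spatial.transform import Rotation as R
from fit import world
P=[ 0.55176192,  0.07931197, -0.06681121]
f=[float(a) for a in sys.argv[1:4]]  # feeder-frame mm; z of fingertip (TCP-17)
W=world(P,np.array(f)/1000); W[2]+=.017
s=robot.get_state(); r=R.from_euler('xyz',s["ee_rot"],degrees=True)
d=r.inv().apply(W-s["tcp_pos"])
g=R.from_euler('xyz',[180,0,np.degrees(P[2])],degrees=True)
print("t",s["t"],"tcp",s["tcp_pos"].round(4),"rpy",s["ee_rot"].round(2),"F",s["wrist_force"].round(2),"gap",round(s["finger_gap"],3))
print("target",W.round(4),"shift norm",(d/.4).round(4),"turn norm",((r.inv()*g).as_rotvec()/1.5).round(4),"q",s["qpos"].round(0))
c,s_=np.cos(P[2]),np.sin(P[2]);e=s["tcp_pos"]-[P[0],P[1],.017];print("tip in feeder mm",(np.array([c*e[0]+s_*e[1],-s_*e[0]+c*e[1],e[2]])*1000).round(1))
E
python3 go.py 47 -100 230
```

```text
t 0.5167 tcp [ 0.2227 -0.6076  0.3482] rpy [-179.33    0.36   -4.8 ] F [-0.25 -0.69  0.68] gap 0.299
target [ 0.592  -0.0236  0.247 ] shift norm [ 0.7994 -1.529   0.266 ] turn norm [-0.0079  0.0041 -0.0113] q [ 61.  18.   6.  71.  -2.  92. -28.]
tip in feeder mm [-282.5 -707.3  331.2]
```

{"fn": "step_arm", "kwargs": {
  "motion": [0.042,-0.08,0,0,0,0,0.042,-0.08,0,0,0,0,0.042,-0.08,0,0,0,0,0.042,-0.08,0,0,0,0,0.042,-0.08,0,0,0,0]
}}

```text
t: 0.93
tcp_pos: [0.3166, -0.4576, 0.3477]
ee_rot: [-179.5, 0.6, -6.0]
wrist_force: [0.4, -0.4, 0.6]
finger_gap: 0.0
```

{"fn": "step_arm", "kwargs": {
  "motion": [0.042,-0.08,0,0,0,0,0.042,-0.08,0,0,0,0,0.042,-0.08,0,0,0,0,0.042,-0.08,0,0,0,0,0.042,-0.08,0,0,0,0]
}}

```text
t: 1.35
tcp_pos: [0.4194, -0.2986, 0.347]
ee_rot: [-179.5, 0.8, -6.1]
wrist_force: [1.2, -0.2, -0.2]
finger_gap: 0.001
```

```bash
python3 go.py 47 -100 230
```

```text
t 1.35 tcp [ 0.4194 -0.2986  0.347 ] rpy [-179.46    0.76   -6.07] F [ 1.21 -0.24 -0.21] gap 0.001
target [ 0.592  -0.0236  0.247 ] shift norm [ 0.3594 -0.7269  0.2521] turn norm [-0.0064  0.0087 -0.0262] q [ 39.   2.  -9.  89.   0.  89. -66.]
tip in feeder mm [-106.8 -385.9  330. ]
```

{"fn": "step_arm", "kwargs": {
  "motion": [0.04,-0.08,0,0,0.004,-0.012,0.04,-0.08,0,0,0,-0.008,0.04,-0.08,0,-0.004,0,0,0.04,-0.08,0,0,0,0,0.04,-0.08,0,0,0,0]
}}

```text
t: 1.77
tcp_pos: [0.515, -0.137, 0.3464]
ee_rot: [-179.8, 0.5, -4.3]
wrist_force: [0.6, -0.2, 0.5]
finger_gap: -0.0
```

{"fn": "step_arm", "kwargs": {
  "motion": [0.04,-0.08,0.03,0,0,0,0.04,-0.08,0.03,0,0,0,0.04,-0.08,0.04,0,0,0,0.02,-0.04,0.04,0,0,0,0,0,0,0,0,0]
}}

```text
t: 2.18
tcp_pos: [0.5828, -0.0144, 0.2877]
ee_rot: [-179.6, 0.4, -3.7]
wrist_force: [-1.5, -0.8, -0.6]
finger_gap: 0.002
```

```bash
python3 go.py 47 -100 200
```

```text
t 2.1833 tcp [ 0.5828 -0.0144  0.2877] rpy [-179.61    0.42   -3.74] F [-1.52 -0.78 -0.62] gap 0.002
target [ 0.592  -0.0236  0.217 ] shift norm [0.0258 0.0228 0.1764] turn norm [-0.0045  0.0049  0.001 ] q [  18.   12.  -25.   86.    5.   83. -100.]
tip in feeder mm [ 37.2 -91.4 270.7]
```

{"fn": "step_arm", "kwargs": {
  "motion": [0.026,0.023,0.04,0,0.004,0,0,0,0.06,0,0,0,0,0,0.06,0,0,0,0,0,0,0,0,0]
}}

```text
t: 2.52
tcp_pos: [0.5925, -0.0232, 0.2213]
ee_rot: [-179.6, 0.1, -3.5]
wrist_force: [0.1, 0.0, -1.2]
finger_gap: 0.0
```

```bash
python3 go.py 47 -100 160; python3 - <<'E'
from plant import robot
import cv2
a=robot.capture("side")[190:370,215:385,::-1]; cv2.imwrite("pics/s1.png",cv2.resize(a,None,fx=3.3,fy=3.3,interpolation=cv2.INTER_CUBIC))
a=robot.capture("top")[195:290,190:335,::-1]; cv2.imwrite("pics/t1.png",cv2.resize(a,None,fx=5.5,fy=5.5,interpolation=cv2.INTER_CUBIC))
E
```

```text
t 2.5167 tcp [ 0.5925 -0.0232  0.2213] rpy [-1.796e+02  1.300e-01 -3.510e+00] F [ 0.06  0.01 -1.21] gap 0.0
target [ 0.592  -0.0236  0.177 ] shift norm [-0.0009  0.0019  0.1108] turn norm [-0.0046  0.0015  0.0037] q [  19.   14.  -24.   91.    6.   76. -100.]
tip in feeder mm [ 47.5 -99.5 204.3]
```

View pics/s1.png

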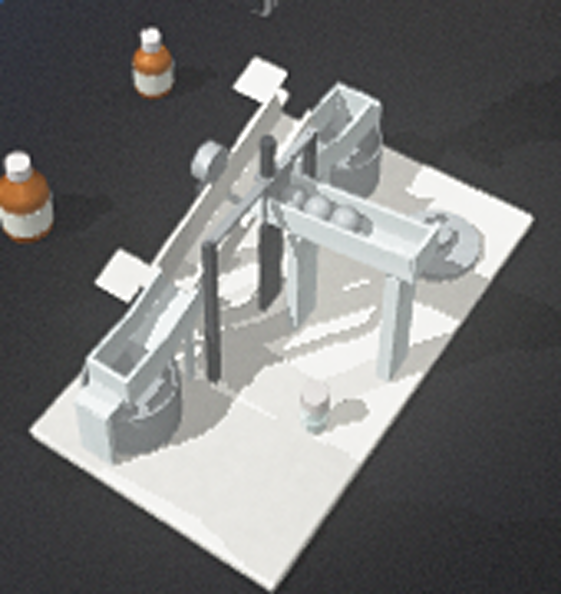

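View pics/t1.png

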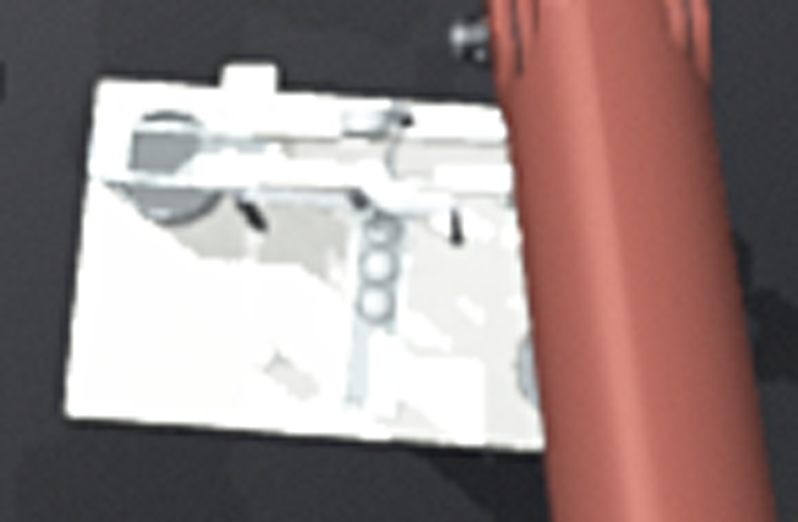

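```bash
python3 - <<'E'
from fit import *
for z in(.2043,.1973,.21,.22): 
    p=proj("side",np.array([.5925,-.0232,z])); print(z,(p-[215,190])*3.3)
# independent triangulation of right tab centre
c=C
def ray(n,u):
    c=C[n];d=c["R"].T@np.array([(u[0]-c["cx"])/c["fx"],(u[1]-c["cy"])/c["fy"],1]);return -c["R"].T@c["t"],d/np.linalg.norm(d)
for nm,a,b in(("tabR",S(261,79),T(542,91)),("post/none",S(267,138),T(362,200))):
    o1,d1=ray("side",a);o2,d2=ray("top",b)
    s=np.linalg.lstsq(np.c_[d1,-d2],o2-o1,rcond=None)[0]
    print(nm,o1+s[0]*d1,o2+s[1]*d2)
E
```

```text
0.2043 [259.93021808  31.30558378]
0.1973 [259.91955163  37.69590191]
0.21 [259.93897159  26.06132063]
0.22 [259.95447809  16.77130576]
tabR [ 0.58958025 -0.01809748  0.15756087] [ 0.59344932 -0.01659884  0.15820712]
post/none [0.51934401 0.09561507 0.22658341] [0.51445014 0.09373992 0.22584653]
```

```bash
python3 - <<'E'
from plant import robot
import cv2
a=robot.capture("side")[110:250,230:370,::-1]; cv2.imwrite("pics/s2.png",cv2.resize(a,None,fx=4,fy=4,interpolation=cv2.INTER_CUBIC))
E
```

```text
(no output)
```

View pics/s2.png

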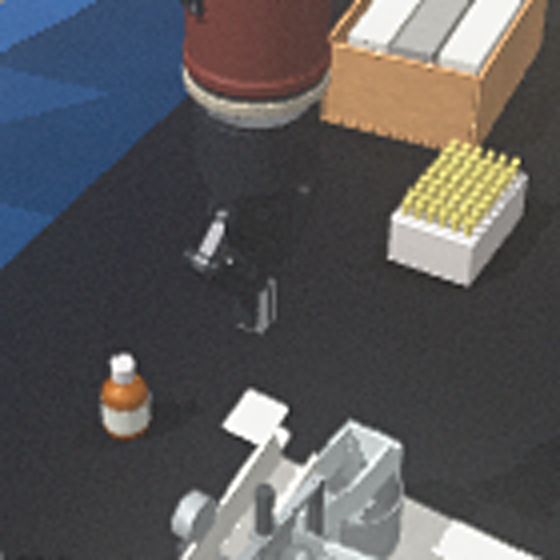

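{"fn": "step_arm", "kwargs": {
  "motion": [0,0,0.05,0,0,0,0,0,0.05,0,0,0,0,0,0.04,0,0,0,0,0,0.04,0,0,0,0,0,0,0,0,0]
}}

```text
t: 3.08
tcp_pos: [0.6014, -0.0237, 0.1654]
ee_rot: [-179.6, -1.3, -3.6]
wrist_force: [0.2, -0.7, -0.8]
finger_gap: 0.005
```

```bash
cat > look.py <<'E'
import sys,cv2
from plant import robot
k=sys.argv[1]
a=robot.capture("side")[150:330,215:385,::-1]; cv2.imwrite(f"pics/{k}.png",cv2.resize(a,None,fx=3.3,fy=3.3,interpolation=cv2.INTER_CUBIC))
E
python3 go.py 47 -100 110; python3 look.py s3
```

```text
t 3.0833 tcp [ 0.6014 -0.0237  0.1654] rpy [-179.63   -1.29   -3.65] F [ 0.21 -0.69 -0.8 ] gap 0.005
target [ 0.592  -0.0236  0.127 ] shift norm [-0.0258  0.0019  0.0955] turn norm [-0.0043 -0.015   0.0021] q [  18.   16.  -24.   95.    7.   68. -101.]
tip in feeder mm [ 56.4 -99.5 148.4]
```

View pics/s3.png

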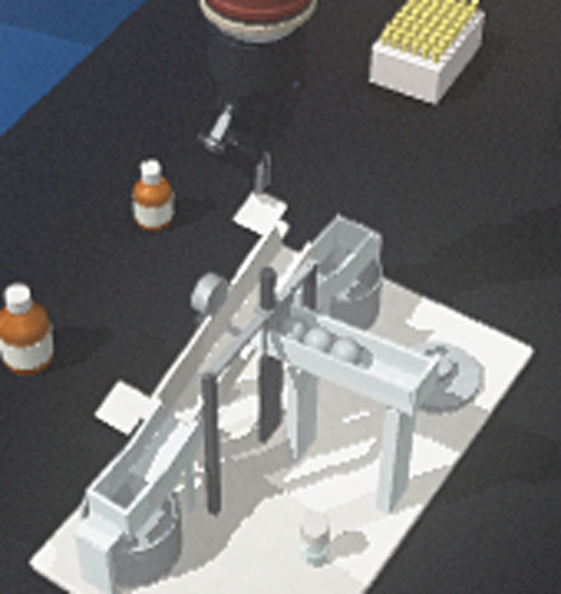

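{"fn": "step_arm", "kwargs": {
  "motion": [-0.026,0,0.01,0,-0.015,0,-0.006,0,0.04,0,-0.004,0,-0.006,0,0.04,0,-0.004,0,0,0,0,0,0,0]
}}

```text
t: 3.47
tcp_pos: [0.5891, -0.0228, 0.135]
ee_rot: [-179.6, 0.2, -3.7]
wrist_force: [0.1, -0.2, -0.3]
finger_gap: 0.001
```

```bash
python3 go.py 47 -100 100; python3 look.py s4
```

```text
t 3.4667 tcp [ 0.5891 -0.0228  0.135 ] rpy [-179.65    0.23   -3.69] F [ 0.11 -0.2  -0.3 ] gap 0.001
target [ 0.592  -0.0236  0.117 ] shift norm [0.0074 0.0018 0.0451] turn norm [-0.0041  0.0027  0.0016] q [  18.   18.  -24.   98.    7.   67. -101.]
tip in feeder mm [ 44.1 -99.4 118. ]
```

View pics/s4.png

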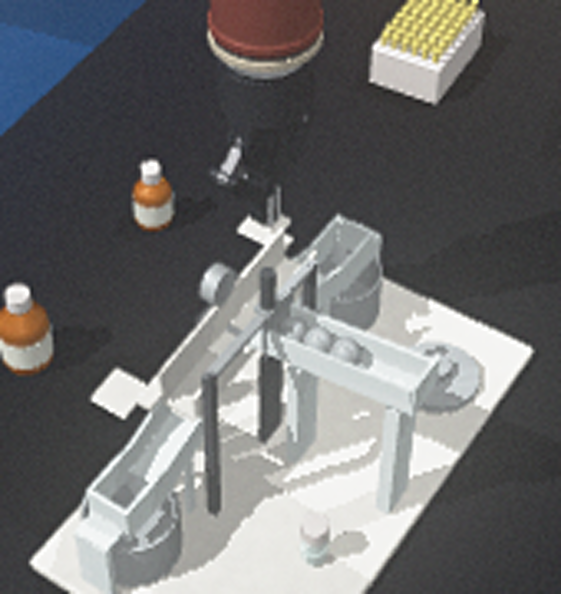

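{"fn": "step_arm", "kwargs": {
  "motion": [0.004,0,0.035,0,0,0,0,0,0.035,0,0,0,0,0,0,0,0,0,0,0,0,0,0,0]
}}

```text
t: 3.85
tcp_pos: [0.5924, -0.0225, 0.1088]
ee_rot: [-179.6, 0.1, -3.7]
wrist_force: [-0.6, 0.0, 0.9]
finger_gap: 0.001
```

```bash
python3 go.py 47 -100 100; python3 look.py s5
```

```text
t 3.85 tcp [ 0.5924 -0.0225  0.1088] rpy [-1.7963e+02  5.0000e-02 -3.6800e+00] F [-0.56  0.    0.88] gap 0.001
target [ 0.592  -0.0236  0.117 ] shift norm [-0.0009  0.0027 -0.0205] turn norm [-0.0043  0.0006  0.0017] q [  18.   19.  -24.   99.    8.   64. -102.]
tip in feeder mm [ 47.4 -98.9  91.8]
```

View pics/s5.png

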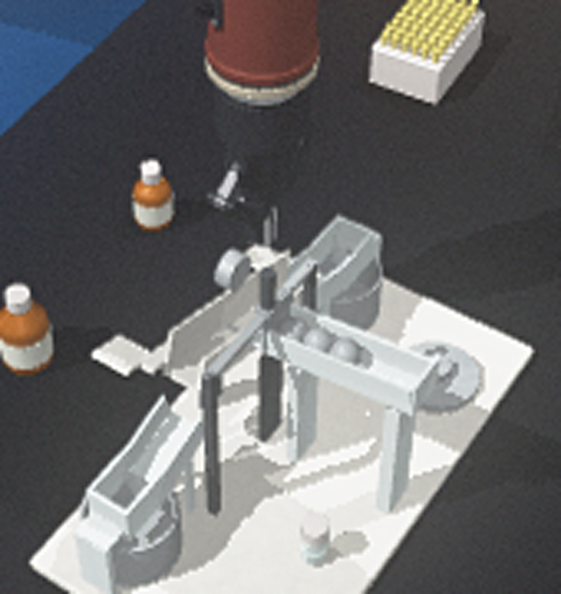

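{"fn": "step_arm", "kwargs": {
  "motion": [0,0,-0.08,0,0,0,0,0,-0.08,0,0,0,0,0,-0.08,0,0,0,0,0,-0.08,0,0,0,0,0,-0.08,0,0,0]
}}

```text
t: 4.32
tcp_pos: [0.5887, -0.0234, 0.2709]
ee_rot: [-179.6, 0.7, -3.6]
wrist_force: [1.3, -0.7, -0.1]
finger_gap: -0.003
```

```bash
python3 go.py -33 -35 260; python3 look.py s6
```

```text
t 4.3167 tcp [ 0.5887 -0.0234  0.2709] rpy [-179.6     0.7    -3.61] F [ 1.29 -0.71 -0.14] gap -0.003
target [0.5165 0.0466 0.277 ] shift norm [-0.1914 -0.1634 -0.0116] turn norm [-0.0047  0.0082  0.0025] q [  19.   13.  -25.   87.    5.   82. -100.]
tip in feeder mm [  43.7 -100.1  253.9]
```

View pics/s6.png

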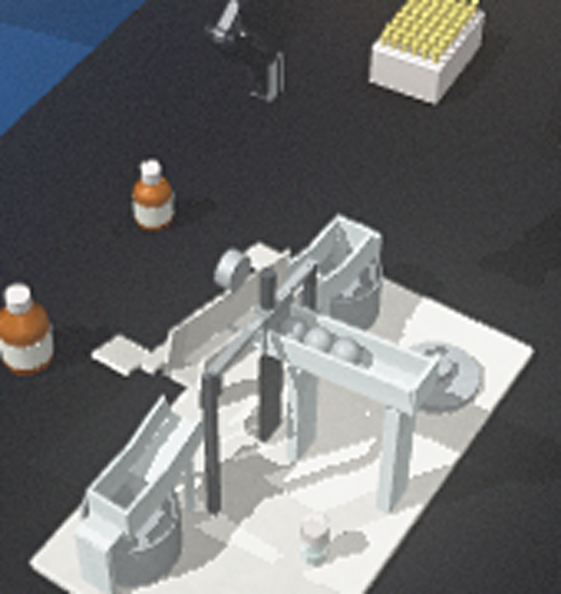

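{"fn": "step_arm", "kwargs": {
  "motion": [-0.06,-0.05,-0.01,0,0.004,0,-0.06,-0.05,0,0,0,0,-0.06,-0.05,0,0,0,0,-0.01,-0.01,0,0,0,0,0,0,0,0,0,0]
}}

```text
t: 4.78
tcp_pos: [0.5203, 0.0478, 0.292]
ee_rot: [-179.6, -1.0, -3.8]
wrist_force: [-0.4, -1.1, -0.2]
finger_gap: -0.007
```

```bash
python3 go.py -34 -35 195; python3 look.py s7
```

```text
t 4.7833 tcp [0.5203 0.0478 0.292 ] rpy [-179.57   -1.05   -3.75] F [-0.4  -1.06 -0.2 ] gap -0.007
target [0.5155 0.0467 0.212 ] shift norm [-0.0156  0.0051  0.1997] turn norm [-0.005  -0.0122  0.0009] q [  17.    3.  -28.   95.    1.   81. -105.]
tip in feeder mm [-29.2 -33.6 275. ]
```

View pics/s7.png

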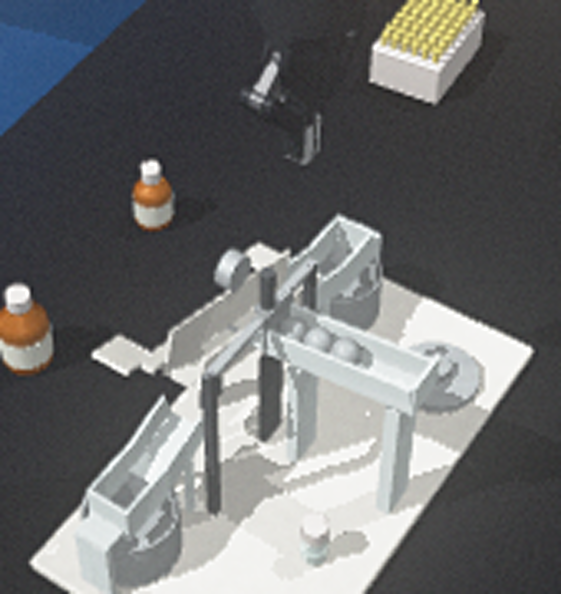

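{"fn": "step_arm", "kwargs": {
  "motion": [-0.016,0.005,0.04,0,-0.012,0,-0.005,0,0.05,0,-0.004,0,-0.005,0,0.05,0,-0.003,0,-0.003,0,0.03,0,0,0,0,0,0,0,0,0]
}}

```text
t: 5.25
tcp_pos: [0.5132, 0.0431, 0.224]
ee_rot: [-179.6, 0.3, -3.9]
wrist_force: [0.1, -0.3, -0.6]
finger_gap: 0.001
```

```bash
python3 go.py -34 -35 195; python3 look.py s8
```

```text
t 5.25 tcp [0.5132 0.0431 0.224 ] rpy [-179.55    0.31   -3.93] F [ 0.08 -0.26 -0.64] gap 0.001
target [0.5155 0.0467 0.212 ] shift norm [ 0.0053 -0.009   0.03  ] turn norm [-0.0052  0.0036 -0.0012] q [  17.    5.  -28.  101.    2.   75. -105.]
tip in feeder mm [-36.  -38.7 207. ]
```

View pics/s8.png

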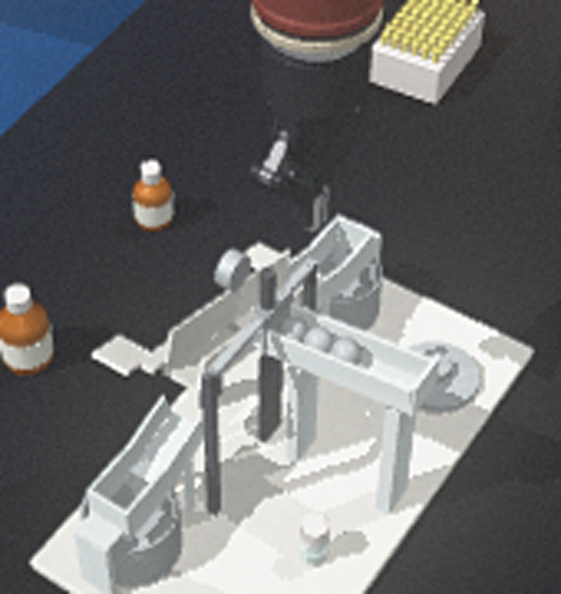

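```bash
python3 - <<'E'
from fit import *
P=[ 0.55176192,  0.07931197, -0.06681121]
for a in(-.3,-.25,-.2,-.15,-.1,-.05,0):
    y,z=-.1,.0105
    p=proj("side",world(P,[.045,y*np.cos(a)-z*np.sin(a),.118+z*np.cos(a)+y*np.sin(a)]));print(a,((p-[215,150])*3.3).round(1), .118+z*np.cos(a)+y*np.sin(a))
for z in(.2,.207,.215,.22,.225):print(z,((proj("side",np.array([.5132,.0431,z]))-[215,150])*3.3).round(1))
E
```

```text
-0.3 [257.6 211. ] 0.1575830538019528
-0.25 [258.8 213.8] 0.15291397635341406
-0.2 [259.9 216.7] 0.14815763214683916
-0.15 [260.8 219.9] 0.14332590956568836
-0.1 [261.6 223.3] 0.1384308854001021
-0.05 [262.1 226.8] 0.13348479466121496
0 [262.5 230.6] 0.1285
0.2 [306.8 252.7]
0.207 [307.1 246.2]
0.215 [307.3 238.8]
0.22 [307.5 234.1]
0.225 [307.7 229.4]
```

{"fn": "step_arm", "kwargs": {
  "motion": [0.006,-0.01,0.025,0,0,0,0,0,0.022,0,0,0,0,0,0,0,0,0]
}}

```text
t: 5.55
tcp_pos: [0.5189, 0.0462, 0.2068]
ee_rot: [-179.5, 0.1, -4.1]
wrist_force: [-0.4, -0.1, -0.5]
finger_gap: -0.002
```

```bash
python3 go.py -34 -10 189
```

```text
t 5.55 tcp [0.5189 0.0462 0.2068] rpy [-1.7951e+02  9.0000e-02 -4.0700e+00] F [-0.37 -0.07 -0.48] gap -0.002
target [0.5172 0.0716 0.206 ] shift norm [-0.0088 -0.063   0.0025] turn norm [-0.0057  0.001  -0.0028] q [  16.    6.  -28.  102.    3.   73. -106.]
tip in feeder mm [-30.6 -35.2 189.8]
```

{"fn": "step_arm", "kwargs": {
  "motion": [-0.009,-0.03,0,0,0,0,0,-0.03,0,0,0,0,0,-0.02,0,0,0,0,0,0,0,0,0,0]
}}

```text
t: 5.88
tcp_pos: [0.518, 0.0814, 0.2081]
ee_rot: [-179.5, 0.0, -4.1]
wrist_force: [0.5, -0.4, -0.6]
finger_gap: 0.002
```

```bash
python3 go.py -34 38 189; python3 look.py s9
```

```text
t 5.8833 tcp [0.518  0.0814 0.2081] rpy [-1.7947e+02  2.0000e-02 -4.1300e+00] F [ 0.51 -0.4  -0.56] gap 0.002
target [0.5204 0.1195 0.206 ] shift norm [-0.001  -0.0954  0.006 ] turn norm [-0.0062  0.0002 -0.0035] q [  14.    7.  -29.  101.    3.   73. -110.]
tip in feeder mm [-33.8  -0.2 191.1]
```

View pics/s9.png

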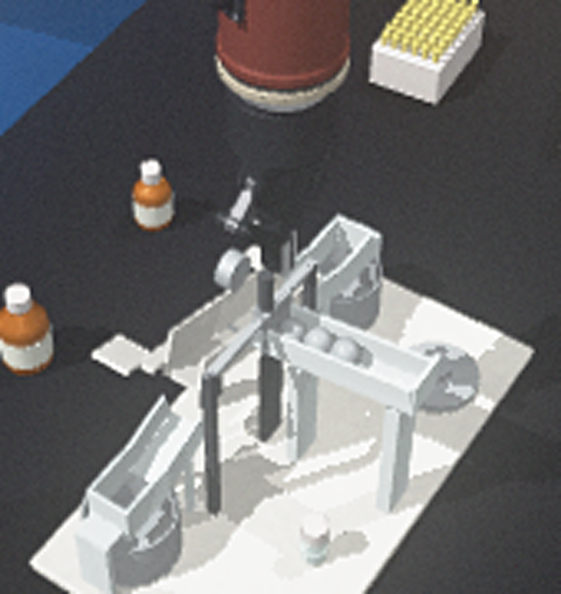

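{"fn": "step_arm", "kwargs": {
  "motion": [0,-0.025,0.002,0,0,0,0,-0.025,0,0,0,0,0,0,0,0,0,0]
}}

```text
t: 6.18
tcp_pos: [0.5198, 0.1014, 0.2082]
ee_rot: [-179.5, -0.0, -4.2]
wrist_force: [-1.0, -0.3, 0.7]
finger_gap: -0.003
```

```bash
python3 go.py -34 38 189; python3 look.py s10
```

```text
t 6.1833 tcp [0.5198 0.1014 0.2082] rpy [-1.7954e+02 -4.0000e-02 -4.2200e+00] F [-0.97 -0.3   0.66] gap -0.003
target [0.5204 0.1195 0.206 ] shift norm [-0.0019 -0.0453  0.0058] turn norm [-0.0053 -0.0005 -0.0045] q [  12.    8.  -30.  101.    4.   73. -113.]
tip in feeder mm [-33.4  19.9 191.2]
```

View pics/s10.png

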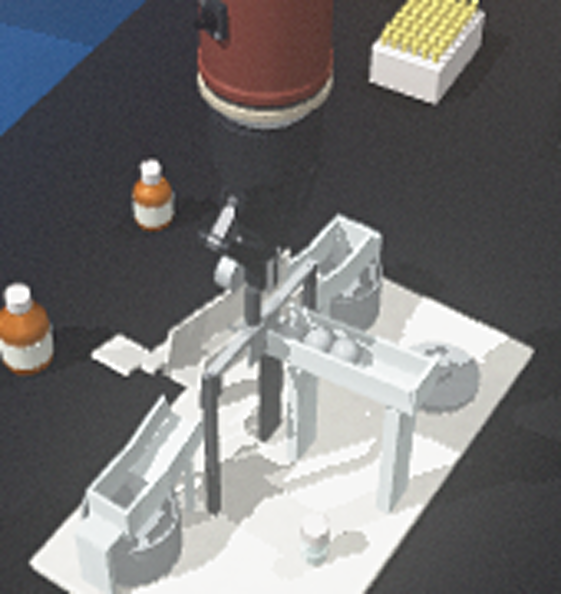

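{"fn": "step_arm", "kwargs": {
  "motion": [0,-0.025,0.003,0,0,0,0,-0.025,0,0,0,0,0,-0.01,0,0,0,0,0,0,0,0,0,0]
}}

```text
t: 6.57
tcp_pos: [0.5221, 0.1251, 0.2079]
ee_rot: [-179.6, -0.1, -4.3]
wrist_force: [-0.4, -0.5, 1.8]
finger_gap: 0.001
```

```bash
python3 go.py -34 45 189; python3 look.py s11
```

```text
t 6.5667 tcp [0.5221 0.1251 0.2079] rpy [-1.7961e+02 -7.0000e-02 -4.3400e+00] F [-0.41 -0.49  1.81] gap 0.001
target [0.5208 0.1265 0.206 ] shift norm [-0.0033 -0.0031  0.0046] turn norm [-0.0046 -0.0009 -0.006 ] q [  11.    9.  -31.  100.    4.   73. -116.]
tip in feeder mm [-32.7  43.7 190.9]
```

View pics/s11.png

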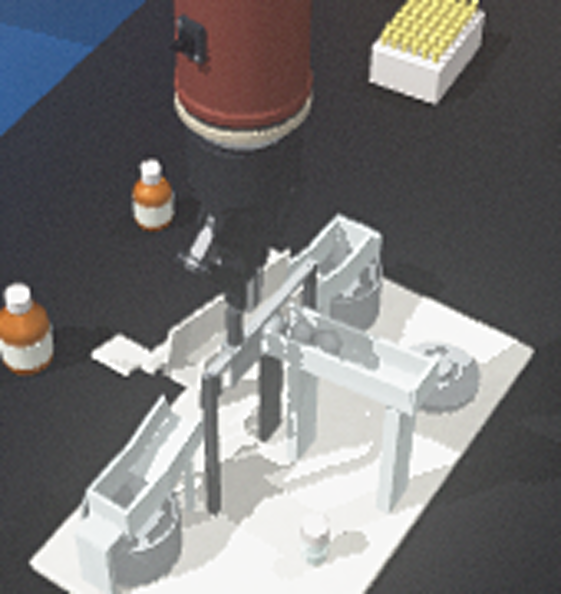

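{"fn": "step_arm", "kwargs": {
  "motion": [-0.003,-0.012,0.003,0,0,0,0,-0.012,0,0,0,0]
}}

```text
t: 6.78
tcp_pos: [0.5225, 0.1279, 0.2076]
ee_rot: [179.9, -0.1, -4.7]
wrist_force: [-7.9, -20.6, 8.0]
finger_gap: -0.002
```

```bash
python3 go.py -34 45 189; python3 look.py s12;python3 - <<'E'
from fit import *
P=[ 0.55176192,  0.07931197, -0.06681121]
for s in(0,.02,.03,.036,.04,.045):print(s,((proj("side",world(P,[-.0335,.014+s,.19]))-[215,150])*3.3).round(1))
E
```

```text
t 6.7833 tcp [0.5225 0.1279 0.2076] rpy [ 1.7994e+02 -1.3000e-01 -4.6800e+00] F [ -7.9 -20.6   8. ] gap -0.002
target [0.5208 0.1265 0.206 ] shift norm [-0.0039  0.004   0.0041] turn norm [ 0.0008 -0.0015 -0.0099] q [  10.    9.  -31.   99.    5.   73. -117.]
tip in feeder mm [-32.4  46.6 190.6]
0 [265.8 302.7]
0.02 [250.8 319.4]
0.03 [243.2 327.9]
0.036 [238.6 333. ]
0.04 [235.5 336.4]
0.045 [231.6 340.8]
```

View pics/s12.png

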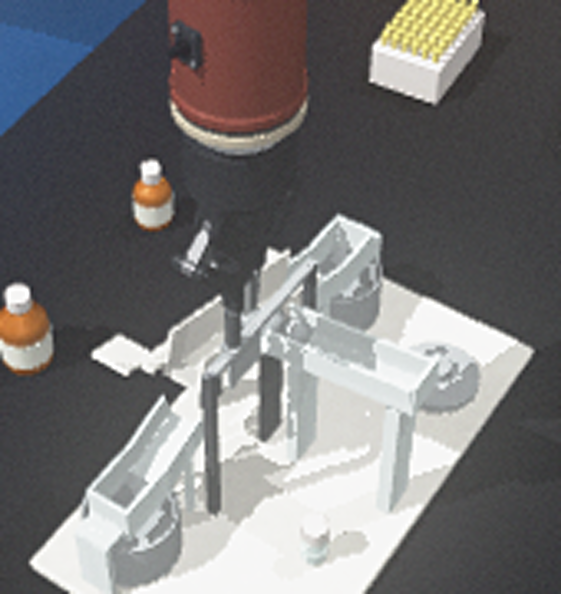

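{"fn": "step_arm", "kwargs": {
  "motion": [0,0.02,0,0,0,0,0,0.025,0,0,0,0,0,0,-0.06,0,0,0,0,0,-0.08,0,0,0,0,0,-0.08,0,0,0]
}}

```text
t: 7.25
tcp_pos: [0.5172, 0.1036, 0.2905]
ee_rot: [179.7, 0.6, -5.0]
wrist_force: [0.9, -0.1, -0.1]
finger_gap: 0.001
```

{"fn": "step_arm", "kwargs": {
  "motion": [0,0.08,-0.05,0,0,0,0,0.08,-0.05,0,0,0,0,0.08,0,0,0,0,0,0.08,0,0,0,0,0,0.08,0,0,0,0]
}}

```text
t: 7.67
tcp_pos: [0.5055, -0.054, 0.3401]
ee_rot: [-180.0, -0.0, -4.2]
wrist_force: [0.3, -0.0, 0.4]
finger_gap: 0.002
```

{"fn": "step_arm", "kwargs": {
  "motion": [0,0.08,0,0,0,0,0,0.08,0,0,0,0,0,0.08,0,0,0,0,0,0.08,0,0,0,0,0,0,0,0,0,0]
}}

```text
t: 8.08
tcp_pos: [0.4916, -0.1973, 0.3394]
ee_rot: [180.0, -0.1, -4.8]
wrist_force: [-0.4, 0.3, 0.1]
finger_gap: -0.001
```

```bash
python3 go.py -34 45 189; python3 look.py s13; python3 - <<'E'
from plant import robot
import cv2
a=robot.capture("top")[195:290,190:335,::-1]; cv2.imwrite("pics/t2.png",cv2.resize(a,None,fx=5.5,fy=5.5,interpolation=cv2.INTER_CUBIC))
E
```

```text
t 8.0833 tcp [ 0.4916 -0.1973  0.3394] rpy [ 1.7999e+02 -1.0000e-01 -4.7800e+00] F [-0.42  0.26  0.06] gap -0.001
target [0.5208 0.1265 0.206 ] shift norm [ 0.0049 -0.8127  0.3334] turn norm [ 0.0001 -0.0012 -0.011 ] q [ 31.   4. -14.  89.   1.  88. -78.]
tip in feeder mm [ -41.6 -280.   322.4]
```

View pics/s13.png

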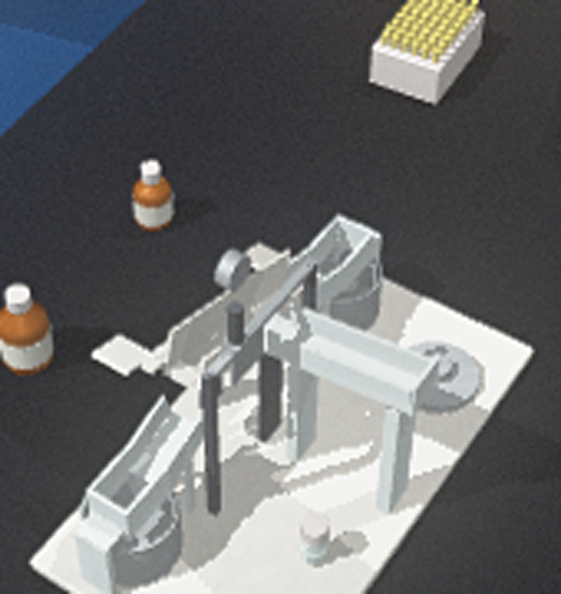

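View pics/t2.png

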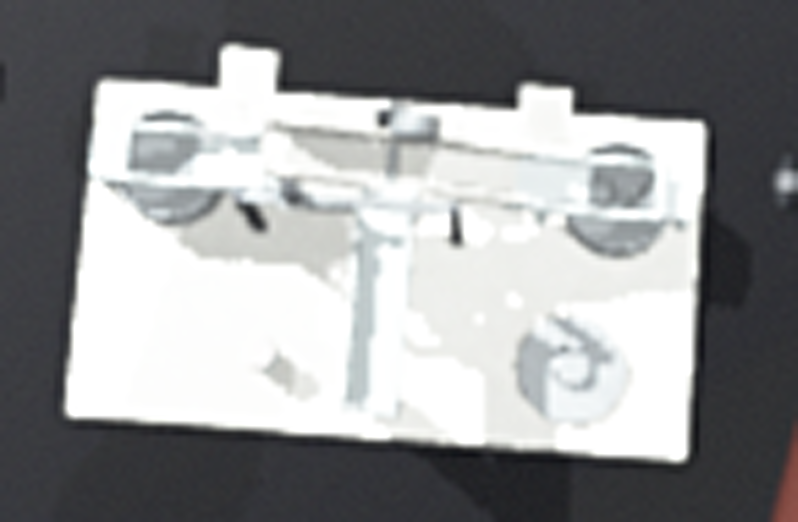

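{"fn": "step_arm", "kwargs": {
  "motion": [0,0,0,0,0,0,0,0,0,0,0,0,0,0,0,0,0,0,0,0,0,0,0,0,0,0,0,0,0,0]
}}

```text
t: 8.6
tcp_pos: [0.4939, -0.1866, 0.3396]
ee_rot: [-179.8, -0.2, -4.1]
wrist_force: [0.4, -1.0, 0.5]
finger_gap: 0.001
```

```bash
python3 - <<'E'
from plant import robot
import cv2,numpy as np
a=robot.capture("top")[:,:,::-1]; b=cv2.imread("pics/top0.png")
c=np.hstack([x[215:248,y:y+35] for x in(b,a) for y in(205,285)])
cv2.imwrite("pics/t3.png",cv2.resize(np.clip(c*1.3-40,0,255).astype('uint8'),None,fx=5.6,fy=5.6,interpolation=cv2.INTER_CUBIC))
a=robot.capture("side")[:,:,::-1]; b=cv2.imread("pics/side0.png")
c=np.hstack([x[210:260,280:340] for x in (b,a)])
cv2.imwrite("pics/s14.png",cv2.resize(c,None,fx=6,fy=6,interpolation=cv2.INTER_CUBIC))
E
```

```text
(no output)
```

View pics/t3.png

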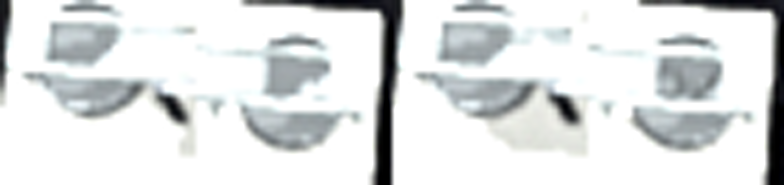

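View pics/s14.png

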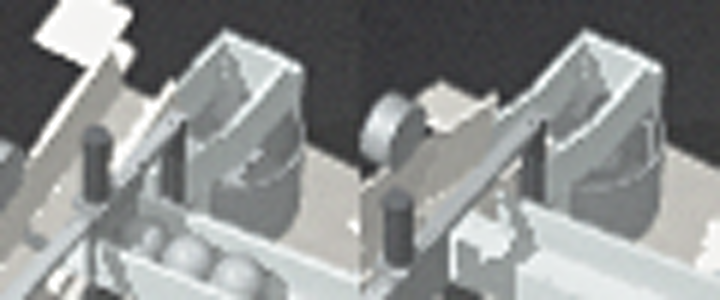

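{"fn": "step_arm", "kwargs": {
  "motion": [0,0,0,0,0,0,0,0,0,0,0,0,0,0,0,0,0,0,0,0,0,0,0,0,0,0,0,0,0,0]
}}

```text
t: 9.12
tcp_pos: [0.494, -0.1863, 0.3397]
ee_rot: [-179.8, -0.2, -4.0]
wrist_force: [-0.4, 0.0, -0.0]
finger_gap: 0.002
```

```bash
python3 - <<'E'
from plant import robot
import cv2,numpy as np
a=np.mean([robot.capture("top")[:,:,::-1] for _ in range(4)],0)
j=a[212:245,250:322]
cv2.imwrite("pics/t4.png",cv2.resize(np.vstack([np.clip((j-170)*3,0,255),np.clip((j-60)*1.6,0,255)]).astype('uint8'),None,fx=9,fy=9,interpolation=cv2.INTER_CUBIC))
E
```

```text
(no output)
```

View pics/t4.png

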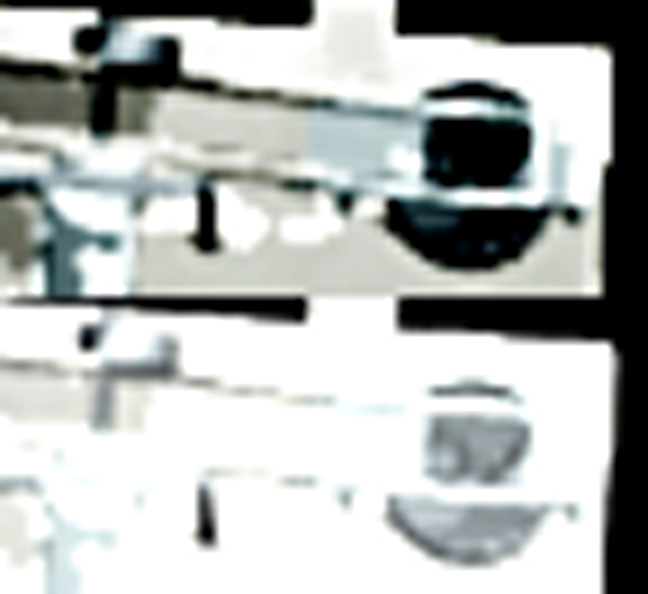

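```bash
python3 -c "
from plant import robot
print(robot.close_job())"
```

```text
the job is handed in; nothing more can be done
None
```

I rocked the seesaw over by pressing its raised right tab. Then I pushed the stop's post to the far end of its slide, moved the arm clear and handed the job in at about 9.3 s.

**Seesaw:** the last pictures show it resting right end down, with the left tab up.

**Stop:** it is at about 40 to 45 mm of its 45 mm. The push ended in a hard stop, with about 21 N of sideways force on the wrist.

**Balls:** the lane, seesaw and right chute look empty, and ball-like shapes show in the right jar that were not there at the start. The jar is too small and dim in the picture to count the three balls one by one, so that all three are in it follows from the other places being empty.

**Other objects:** the items near the feeder look where they were. I did not recheck the tube rack, pipette or spatula at the end. The wrist force showed no contact apart from the post push.

**Disagreement:** the closed fingertips appeared only about 0 to 6 mm ahead of the TCP, not the 17 mm given, so I chose the pressing and pushing heights to work either way. My measured right tab height was 157.6 mm, against the stated 157 mm.

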